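# Counter-hold the bolt behind the bracket

### The arm

A 6-joint arm with a two-finger parallel gripper is mounted at the origin on the work surface. World frame = base frame: x ahead of the robot, y to its left, z up, the work surface at z = 0. Lengths are in mm, angles in rad, forces in N, time in s.
With the tool pointing down it reaches from about 350 to 775 mm from the base axis. Payload 7.3 kg.
Tool frame: the origin (TCP) lies at the centre of the arm's flange, where the gripper is bolted on; the fingertips stand 178 mm ahead of it and the grasp point (between the pads) lies 159 mm ahead of it; z points along the fingers, y is the direction in which the jaws open and shut (so a half turn about z gives the same grasp; the last joint's range is limited). The gripper opens to 92 mm and grips with 3 to 60 N. Pads are 19 mm wide; open, the fingers measure 130 mm over their backs; the gripper's body (75 mm by 190 mm) begins 47 mm behind the grasp point.
Start: joints at [1.188, 0.342, 1.524, -0, 1.275, -0.146], TCP at [123.139, 510.357, 404.741] pointing down, gripper open.
Joint ranges: [-2.53, 2.53], [-0.77, 2.02], [0.04, 2.7], [-1, 4.14], [0.28, 2.66], [-3.11, 3.11]. Speed limits (rad/s): [2.57, 2.57, 3.14, 3.14, 3.14, 3.14].

### API

Orientations are given as [roll, pitch, yaw] about the fixed x, y, z axes, in that order (R = Rz(yaw) Ry(pitch) Rx(roll)).
In Python, from plant import status, viewer, ticket gives the robot as it stands.
- The arm moves only by the tool play_rows, never from a script. Its argument "commands" is a list of rows, each an object with "offset": the shift along the tool's x, y, z in m, a list of three; "twist": the turn about the tool's z in degrees. A call has 1 to 5 rows; each row shifts and turns the commanded pose from where the row before left it, along the tool's axes as they then stand; what a row does not reach is not made up. A row lasts 1/10 s, in which the tool goes at most 50 mm and 8.59 degrees, less where a joint would pass 70% of its speed; a pose out of reach is approached as far as the arm can. A call with a gripper value outside its range is refused whole. "jaw" is the closure in counts, from 0 (fully open) to 255 (shut), set as the call begins (left out, the last holds). The fingers move at their own pace and stop on an object; the grip force is fixed at half the most. Time passes only in rows, so rows that do not move let the fingers close. It gives the time, the measured TCP pose, the force and the opening at its end, in the units of the state.
- status.get_obs(): the state, without advancing time (a new reading comes with each control period).
- viewer.capture(name): name is "scene" or "top" or "wrist"; returns the picture (480x640x3 uint8, red, green, blue); there is no depth.
- viewer.camera_params(name): a dict with "fov_y" (degrees; the focal length in pixels is half the picture's height over the tangent of half this angle, whatever the lens; pixels are square), "cx", "cy" (the principal point, pixels), "D" ([k1, k2, p1, p2, k3] as OpenCV has them; the pictures are not rectified), "rvec" (rotation vector, rad) and "tvec" (3), from world to camera coordinates, as OpenCV has them; the wrist camera has in their place "T_tool_cam" (4x4, takes a point from camera to tool coordinates, whose origin is the TCP and whose axes are the flange's). Camera axes: x right, y down, z forward; pixel columns grow to the right and rows downward; lengths in mm; the calibration is good to about 2 mm. A picture is of the moment at which its call begins: read the wrist's pose just before it. camera_params takes no time and is no camera call.
- ticket.close_job(): hands the job in, once; it reports no verdict.
The state is a dict: "time": time; "joint_positions": joint angles; "dq": joint speeds; "tau": joint torques, N m; "tool_pos": TCP position; "tcp_rot": TCP orientation; "contact_force": force on the tool from outside, world axes, zero at the start; "moment": the same for the moment, N m; "grip_width": finger opening in mm.
Only numpy, scipy, OpenCV 4.12 (cv2) and the standard library are available. Lean on these libraries where they do the work, as an engineer would, in place of code of your own. Each camera call takes 0.05 s, during which the arm holds its last target.

### The job

The nut runner is dragging the bolt of the mounting bracket slowly round with its nut. Lift the loose dust cover off the bracket and lay it gently in the open tray, flat with its grip rib up, then reach down into the gap behind the bracket's front plate, take the hidden hexagonal bolt head between both fingers and hold it firmly so that it stops turning. Finish while still gripping the head and holding it still; leave the bottle, the tin and the screwdriver where they are.

Things in the scene. Friction and masses are not known exactly. Their poses are not given: they have to be found in the camera images.
- bracket: Grey steel U-shaped bracket, fixed to the bench. Origin: centre of its underside; z up, x from front to rear plate (roughly away from the robot). Foot 130 (x) x 110 (y) x 8 mm. Two upright plates, 6 mm thick, 90 mm wide in y, tops at z = 110; front one at x -31 to -25, rear one at x 25 to 31. The rear plate has an open slot 36 mm wide in its middle from z = 50 up.
- bolt_head (a point): Centre of the steel hexagonal bolt head in the middle of the gap, 80 mm above the bench, 30 mm below the plates' tops. 20 mm across flats, 23 across corners, 16 long along its axis, the bracket's x; it stands off the front plate on a 16 mm shank. Grip it from above, closing along the bracket's y. Below it the space is free down to the foot (72 mm).
- bolt (a joint): Turn of the bolt about the bracket's x (rad, starts between 0 and 1.05). Unless held, the runner turns it steadily at about 0.06 rad/s with 0.06 N m. At 0, and every 1.047 rad, two flats face the bracket's +y and -y. Firm fingers (40 N or more) stop it at any angle; the head may roll a little until its flats lie against them.
- cover: Loose black plastic dust cover, 40 to 85 g, saddled over both plates, hiding the bolt from above. Plate 72 (x) x 50 (y) x 5 mm; origin: centre of its underside, z up, x along the bracket's x, 110 mm above the bench at first. Two 3 mm lips at the x ends reach 10 mm below the origin, outside the plates with 2 mm play: lift straight up. On a flat floor it stands on the lips, origin 10 mm up.
- gap_mouth (a point): Middle of the mouth of the gap between the plates, level with their tops, 110 mm above the bench (under the cover at first). The gap is 50 mm wide along the bracket's x, and open at the top and at both y ends.
- runner_end (a point): Robot-side end of the fixed nut runner, on its axis: a lying cylinder, at most 36 mm in diameter, that runs along the bracket's x at z = 62 to 98 mm from the front plate to here (x = -165), on a cradle. Keep clear of it.
- cover_rib (a point): Where to grip the cover: on its upright grip rib, 28 mm above the cover's origin. The rib is 50 (x) x 12 (y) mm and rises 36 mm from the plate's top, from 5 to 41 mm above the origin: pinch it from above, across the cover's y.
- tray: Open aluminium tray, fixed to the bench, 180 (x) x 130 (y) x 25 mm high, walls 4 mm, floor 4 mm or a little more; on the bench to the left or right of the bracket. Origin at the centre of its underside, z up.
- meter: Grey bench meter, 120 (x) x 130 (y) x 61 mm high with its knob, fixed to the bench on the other side of the bracket from the tray. Not part of the job. Origin at the centre of its underside.
- bottle: White plastic dropper bottle, 44 mm diameter, 115 mm high, standing. Leave it alone. Origin at the centre of its underside.
- tin: Low black round tin with a pale top, 50 mm diameter, 30 mm high, standing. Leave it alone. Origin at the centre of its underside.
- screwdriver: Screwdriver with a black handle, lying on the bench roughly along world y beyond the bracket. Leave it alone. Origin on its underside, near its middle.
Things that resemble listed ones, but are neither listed nor needed, are in the scene too. Leave any white look-alike of the cover alone.

How it is judged:
By the outcome, as a careful person would: the job done as asked, in the order asked, and still so for the second after the job is handed in, while the arm keeps its last pose, push and grip.
It also fails if it takes over 54 s, if anything falls off the work surface, if the arm or the gripper's body presses on something with over 40 N, if the wrist force passes 120 N, or if a joint passes its speed limit or range.

## Working session

There is one attempt and no reset: what is moved stays moved. The work goes in short steps, Python scripts to look and compute and a tool call to move; the robot and the scene stay as the last step left them, time stands still between calls to the robot, and variables do not carry over. Pictures are saved under pics/ and viewed, and the job is handed in when it is done.

Besides the shell and the picture viewer there is one more tool, called after "Emit:" by a JSON object that holds its "fn" and its "kwargs", one argument or row to a line. play_rows: Moves the arm, as the interface text tells. Its arguments: {"type":"object","properties":{"commands":{"type":"array"},"jaw":{"type":"number"}},"required":["commands"]}

```bash
ls; mkdir -p pics; python3 - <<'E'
from plant import status, viewer
import cv2
o=status.get_obs();print(o)
for n in("scene","top"):
    cv2.imwrite(f"pics/{n}0.png",viewer.capture(n)[:,:,::-1]);print(n,viewer.camera_params(n))
print(viewer.camera_params("wrist"))
E
```

```text
pics
{'time': 0.0, 'joint_positions': array([ 1.18799236e+00,  3.42730459e-01,  1.52501371e+00, -2.96289190e-05,
        1.27537634e+00, -1.46018906e-01]), 'dq': array([ 1.32525610e-03,  8.33855555e-05, -5.20969236e-04, -1.03094010e-03,
       -1.53140866e-03,  4.93202398e-04]), 'tau': array([-2.60759180e-04, -4.31247175e+01, -2.44218546e+01,  7.16391834e-02,
        5.61482913e-02, -1.25706447e-04]), 'tool_pos': array([123.09642277, 510.23061587, 404.04188717]), 'tcp_rot': array([-3.14007694e+00, -1.94272165e-04,  2.90481609e+00]), 'contact_force': array([ 0.45182447, -0.08624234, -0.28528005]), 'moment': array([ 0.00386624,  0.01281573, -0.00645064]), 'grip_width': 91.75127924769437}
scene {'fov_y': 42.24691321986726, 'cx': 316.75506595983484, 'cy': 253.74209647526772, 'D': array([-0.02832756,  0.        ,  0.        ,  0.        ,  0.        ]), 'rvec': array([ 1.39930081,  1.84900943, -1.00876016]), 'tvec': array([ 125.29056457, -185.35931893, 1523.50628792])}
top {'fov_y': 55.137548503326336, 'cx': 327.1337902084908, 'cy': 243.72739358478128, 'D': array([-0.01792188,  0.        ,  0.        ,  0.        ,  0.        ]), 'rvec': array([ 2.29309249, -1.90185616,  0.19527057]), 'tvec': array([-90.95206362, 575.66695769, 741.10987925])}
{'fov_y': 67.58915181015286, 'cx': 316.4497556137701, 'cy': 239.70739959022242, 'D': array([-0.05335762,  0.        ,  0.        ,  0.        ,  0.        ]), 'T_tool_cam': array([[-2.17965588e-04, -9.52445854e-01, -3.04707806e-01,
         8.28809600e+01],
       [ 9.99999762e-01, -4.07290593e-04,  5.57769433e-04,
         8.08252520e-03],
       [-6.55349807e-04, -3.04707612e-01,  9.52445716e-01,
         2.02604235e+01],
       [ 0.00000000e+00,  0.00000000e+00,  0.00000000e+00,
         1.00000000e+00]])}
```

View pics/scene0.png

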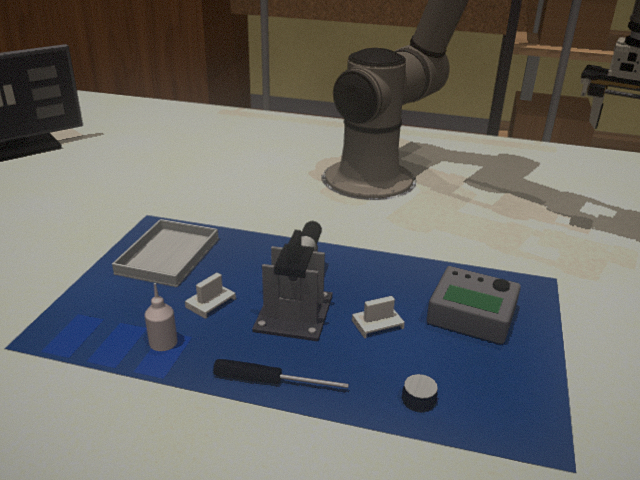

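View pics/top0.png

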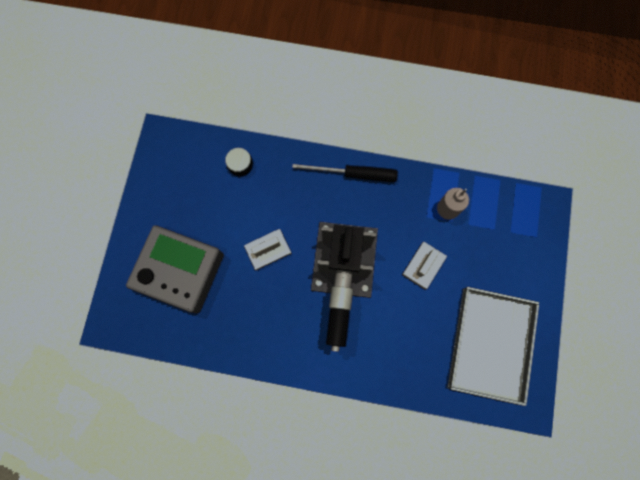

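The scene view shows the black cover on the bracket at about (297,255), and white look-alikes at (210,295) and (378,318). In the top view the cover is near (346,245), the tray near (494,346), and the look-alikes at (267,249) and (425,264). The black one saddled on the bracket fits the description, and I'll confirm it in enlarged crops.

```bash
cat > h.py <<'E'
import numpy as np, cv2
from plant import status, viewer
from scipy.spatial.transform import Rotation as Rn
def Kd(p):
    f=240/np.tan(np.radians(p['fov_y']/2)); return np.array([[f,0,p['cx']],[0,f,p['cy']],[0,0,1.]]),np.array(p['D'])
def pose(name,obs=None):
    p=viewer.camera_params(name);K,D=Kd(p)
    if 'rvec' in p:
        R=cv2.Rodrigues(p['rvec'])[0];t=np.array(p['tvec']); return K,D,R.T,-R.T@t
    T=np.array(p['T_tool_cam']);Rw=Rn.from_euler('xyz',obs['tcp_rot']).as_matrix()
    return K,D,Rw@T[:3,:3],Rw@T[:3,3]+obs['tool_pos']
def ray(name,px,obs=None):
    K,D,R,c=pose(name,obs);u=cv2.undistortPoints(np.array(px,float).reshape(-1,1,2),K,D).reshape(-1,2)
    return c,np.c_[u,np.ones(len(u))]@R.T
def onplane(name,px,z,obs=None):
    c,d=ray(name,px,obs);return c+d*((z-c[2])/d[:,2])[:,None]
def proj(name,P,obs=None):
    K,D,R,c=pose(name,obs);return cv2.projectPoints(np.array(P,float).reshape(-1,1,3),cv2.Rodrigues(R.T)[0],-R.T@c,K,D)[0].reshape(-1,2)
def crop(src,x0,y0,w,h,s,out,gain=1):
    im=cv2.imread(src)[y0:y0+h,x0:x0+w]; im=np.clip(im.astype(float)*gain,0,255).astype(np.uint8)
    cv2.imwrite(out,cv2.resize(im,None,fx=s,fy=s,interpolation=cv2.INTER_CUBIC))
E
python3 - <<'E'
from h import *
crop('pics/top0.png',300,210,90,150,4,'pics/top0c.png',2.5)
crop('pics/top0.png',440,280,110,130,4,'pics/top0t.png',1)
crop('pics/scene0.png',240,210,110,140,4,'pics/scene0c.png',2.5)
a=cv2.imread('pics/top0c.png');b=cv2.imread('pics/scene0c.png');h=max(a.shape[0],b.shape[0])
f=lambda i:cv2.copyMakeBorder(i,0,h-i.shape[0],0,0,0)
cv2.imwrite('pics/c0.png',np.hstack([f(a),f(b)])[:600,:800])
E
```

```text
(no output)
```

View pics/c0.png

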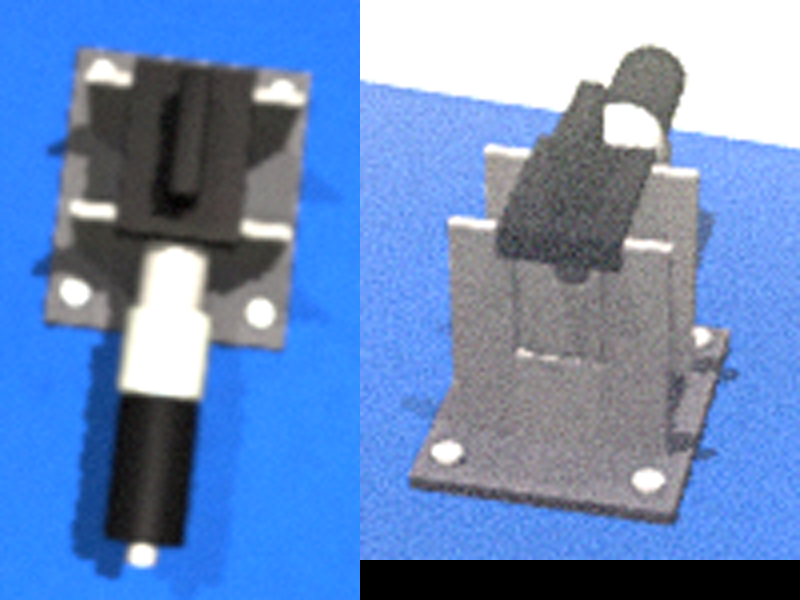

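View pics/top0t.png

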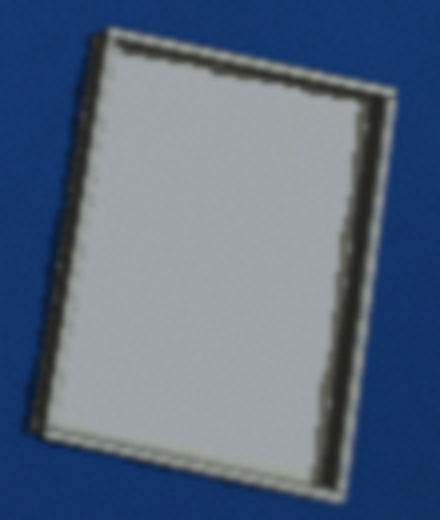

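The crop confirms it: a black cover saddled on both plates with its rib along the bracket's x. Next I'll measure the bracket, cover and tray.

```bash
python3 - <<'E'
from h import *
def C(l): return np.array(l,float)/4-0.375
foot=C([(80,48),(310,72),(283,348),(45,323)])+[300,210]
F=onplane('top',foot,8);print('foot',F.round(1),F.mean(0).round(1))
def yaw(P): # edges: front->rear direction
    v=(P[0]+P[1]-P[2]-P[3])[:2]; w=(P[0]+P[3]-P[1]-P[2])[:2]
    return np.degrees(np.arctan2(v[1],v[0])),np.degrees(np.arctan2(-w[0],w[1])),np.linalg.norm(v)/2,np.linalg.norm(w)/2
print(yaw(F))
pl=C([(90,68),(303,97),(290,233),(72,207)])+[300,210]
Pp=onplane('top',pl,110);print('plates',Pp.round(1),Pp.mean(0));print(yaw(Pp))
cv=C([(133,60),(256,70),(241,240),(117,228)])+[300,210]
Q=onplane('top',cv,115);print('cover',Q.round(1),Q.mean(0).round(1),yaw(Q))
tr=C([(108,27),(397,92),(343,502),(40,435)])+[440,280]
T=onplane('top',tr,25);print('tray',T.round(1),T.mean(0).round(1),yaw(T))
# scene checks
sf=C([(412-360,484),(672-360,520),(730-360,330)])+[240,210]
print('scene foot',onplane('scene',sf,8).round(1))
E
```

```text
foot [[631.8  40.6   8. ]
 [640.3 -67.1   8. ]
 [511.2 -76.1   8. ]
 [502.4  32.    8. ]] [571.4 -17.6   8. ]
(np.float64(3.889722614613795), np.float64(4.591298912662962), np.float64(129.52109500369716), np.float64(108.21911785931417))
plates [[598.8  28.5 110. ]
 [602.9 -59.3 110. ]
 [546.6 -63.3 110. ]
 [540.8  24.9 110. ]] [572.25321068 -17.31086486 110.        ]
(np.float64(3.860048271960053), np.float64(3.2332584566363987), np.float64(57.32135250493003), np.float64(88.14550871343796))
cover [[604.1  11.7 115. ]
 [609.3 -38.3 115. ]
 [539.3 -44.2 115. ]
 [534.9   5.3 115. ]] [571.9 -16.4 115. ] (np.float64(5.030335651527012), np.float64(5.475902273635655), np.float64(69.84073283573936), np.float64(49.98456112759886))
tray [[ 559.1 -240.7   25. ]
 [ 554.  -371.1   25. ]
 [ 376.2 -365.1   25. ]
 [ 380.  -234.2   25. ]] [ 467.3 -302.8   25. ] (np.float64(-1.9995371621236102), np.float64(-1.9475015507900377), np.float64(178.60083950504273), np.float64(130.7275767860185))
scene foot [[644.2 -62.9   8. ]
 [636.1  43.7   8. ]
 [503.3  34.4   8. ]]
```

Emit:
{"fn": "play_rows", "kwargs": {
  "commands": [
    {"offset": [0, 0, 0], "twist": -6},
    {"offset": [0, 0, 0], "twist": -6},
    {"offset": [0, 0, 0], "twist": -6},
    {"offset": [-0.013, -0.017, 0], "twist": 0},
    {"offset": [-0.02, -0.028, 0], "twist": 0}
  ],
  "jaw": 0
}}

```text
time: 0.6
tool_pos: [159.2, 468.2, 404.1]
tcp_rot: [-3.141, -0.001, -3.062]
contact_force: [1.5, -0.8, -0.0]
grip_width: 91.7
```

Emit:
{"fn": "play_rows", "kwargs": {
  "commands": [
    {"offset": [-0.027, -0.037, 0], "twist": 0},
    {"offset": [-0.027, -0.037, 0], "twist": 0},
    {"offset": [-0.027, -0.037, 0], "twist": 0},
    {"offset": [-0.027, -0.037, 0], "twist": 0},
    {"offset": [-0.027, -0.037, 0], "twist": 0}
  ]
}}

```text
time: 1.1
tool_pos: [309.1, 292.4, 404.6]
tcp_rot: [-3.142, -0.0, -3.064]
contact_force: [0.8, 0.7, -0.3]
grip_width: 92.1
```

Emit:
{"fn": "play_rows", "kwargs": {
  "commands": [
    {"offset": [-0.027, -0.037, 0], "twist": 0},
    {"offset": [-0.027, -0.037, 0], "twist": 0},
    {"offset": [-0.027, -0.037, 0], "twist": 0},
    {"offset": [-0.027, -0.037, 0], "twist": 0},
    {"offset": [-0.027, -0.037, 0], "twist": 0}
  ]
}}

```text
time: 1.6
tool_pos: [458.2, 118.3, 404.6]
tcp_rot: [3.141, -0.0, -3.065]
contact_force: [1.1, 0.3, 0.3]
grip_width: 91.9
```

Emit:
{"fn": "play_rows", "kwargs": {
  "commands": [
    {"offset": [-0.027, -0.037, 0], "twist": 0},
    {"offset": [-0.027, -0.037, 0], "twist": 0},
    {"offset": [-0.025, -0.034, 0], "twist": 0},
    {"offset": [-0.016, -0.022, 0], "twist": 0},
    {"offset": [0, 0, 0], "twist": 0}
  ]
}}

```text
time: 2.1
tool_pos: [563.7, -5.1, 403.6]
tcp_rot: [-3.141, -0.001, -3.068]
contact_force: [0.1, 0.8, 0.3]
grip_width: 91.8
```

```bash
python3 - <<'E'
from h import *
o=status.get_obs();im=viewer.capture('wrist')[:,:,::-1]
cv2.imwrite('pics/w1.png',im);np.save('w1.npy',np.r_[o['tool_pos'],o['tcp_rot']]);print(o['time'],o['tool_pos'],o['tcp_rot'],o['joint_positions'])
cv2.imwrite('pics/w1g.png',np.clip(im*2.0,0,255).astype(np.uint8))
E
```

```text
2.1 [563.66725718  -5.09044378 403.58272765] [-3.14109984e+00 -6.43830892e-04 -3.06775658e+00] [-1.44828857e-01  4.14209203e-01  1.41688172e+00 -6.42296421e-04
  1.31102338e+00 -1.78929628e+00]
```

View pics/w1g.png

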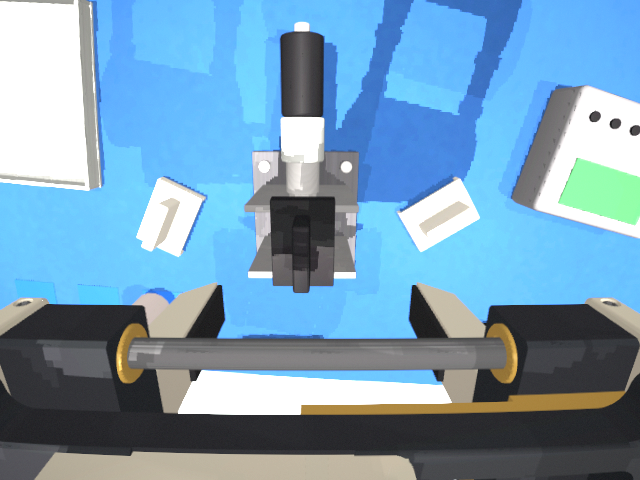

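The wrist view shows the cover at about (303,241), its rib at (301,255), the runner above it at (302,75), and the tray at left. I'll enlarge the bracket.

```bash
python3 - <<'E'
from h import *
crop('pics/w1.png',240,145,130,155,3.8,'pics/w1c.png',3)
E
```

```text
(no output)
```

View pics/w1c.png

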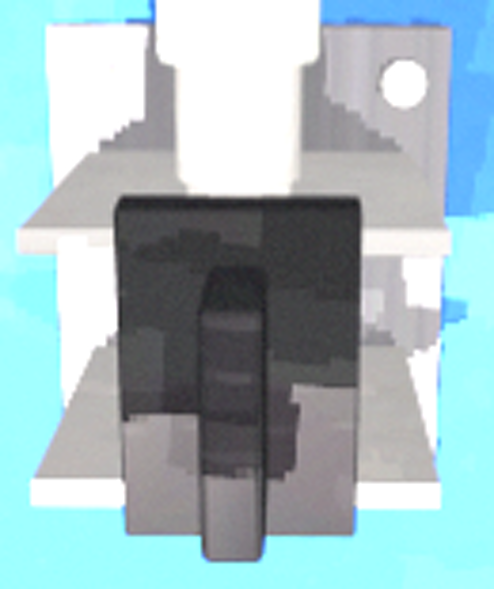

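```bash
python3 - <<'E'
from h import *
a=np.load('w1.npy');o=dict(tool_pos=a[:3],tcp_rot=a[3:])
W=lambda l,z:onplane('wrist',(np.array(l,float)-1.4)/3.8+[240,145],z,o)
def rep(n,P):
    v=(P[2]+P[3]-P[0]-P[1])[:2]/2;w=(P[0]+P[3]-P[1]-P[2])[:2]/2   # order robot-right?,..
    print(n,P.mean(0).round(1),'yawx',np.degrees(np.arctan2(v[1],v[0])).round(2),'yawy',np.degrees(np.arctan2(w[0],-w[1])).round(2),np.linalg.norm(v).round(1),np.linalg.norm(w).round(1))
rep('cover',W([(118,200),(360,200),(355,533),(127,533)],115))
rep('rib',W([(202,312),(265,312),(262,558),(205,558)],151))
rep('plates',W([(18,229),(450,229),(441,505),(31,505)],110))
rep('foot',W([(48,24),(450,24),(437,440),(65,440)],8))
tp=[(90,0),(101,189),(0,181)];print(onplane('wrist',tp,25,o).round(1))
# tray crop
print(np.degrees(a[5])+360)
# triangulate foot/plate top features scene vs top
E
```

```text
cover [569.8 -15.4 115. ] yawx 3.88 yawy 4.22 72.7 48.7
rib [570.6 -15.3 151. ] yawx 3.46 yawy 4.23 48.0 10.9
plates [571.2 -16.6 110. ] yawx 3.88 yawy 4.21 61.4 89.0
foot [566.1 -16.7   8. ] yawx 3.97 yawy 4.2 119.7 109.0
[[ 383.9 -223.    25. ]
 [ 557.  -226.9   25. ]
 [ 555.3 -336.9   25. ]]
184.23049561204513
```

Emit:
{"fn": "play_rows", "kwargs": {
  "commands": [
    {"offset": [-0.006, -0.011, 0.01], "twist": 0},
    {"offset": [0, 0, 0.025], "twist": 0},
    {"offset": [0, 0, 0.025], "twist": 0},
    {"offset": [0, 0, 0.015], "twist": 0},
    {"offset": [0, 0, 0], "twist": 0}
  ]
}}

```text
time: 2.65
tool_pos: [567.9, -12.1, 327.0]
tcp_rot: [3.14, -0.005, -3.063]
contact_force: [-0.4, -0.7, -0.9]
grip_width: 91.8
```

```bash
python3 - <<'E'
from h import *
o=status.get_obs();im=viewer.capture('wrist')[:,:,::-1]
cv2.imwrite('pics/w2.png',im);np.save('w2.npy',np.r_[o['tool_pos'],o['tcp_rot']]);print(o['time'],o['tool_pos'],o['tcp_rot'])
crop('pics/w2.png',200,120,240,200,3,'pics/w2c.png',3)
E
```

```text
2.65 [567.91389416 -12.06605656 326.98620169] [ 3.14023157 -0.00534436 -3.06298666]
```

View pics/w2c.png

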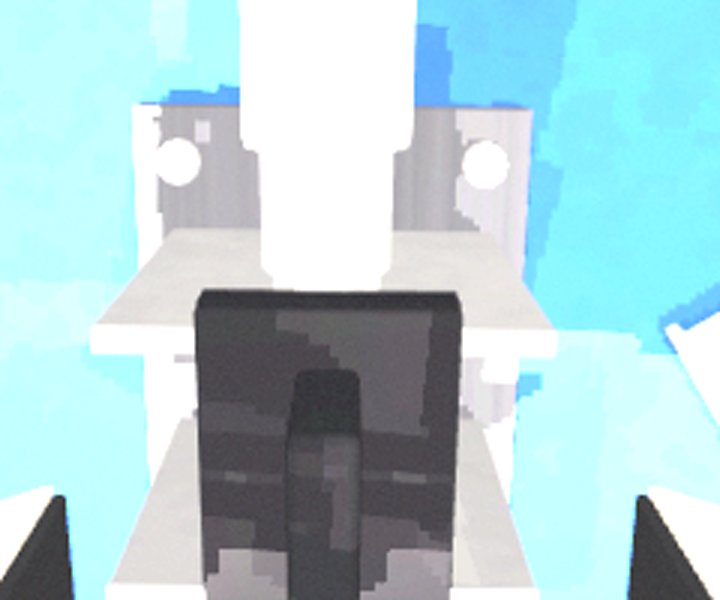

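```bash
python3 - <<'E'
from h import *
a=np.load('w2.npy');o=dict(tool_pos=a[:3],tcp_rot=a[3:])
W=lambda l,z:onplane('wrist',(np.array(l,float)-1)/3+[200,120],z,o)
R=Rn.from_euler('xyz',a[3:]).as_matrix()
T=lambda P:((P-a[:3])@R).round(1)
print('rib near end (tool)',T(W([(289,436),(360,436)],151)))
print('cover near',T(W([(197,308),(459,308)],115)))
print('plates front outer',T(W([(92,330),(556,330)],110)),W([(92,330),(556,330)],110).mean(0))
E
```

```text
rib near end (tool) [[ 20.6  -9.5 176.1]
 [ 20.6   1.6 176.1]]
cover near [[ 31.6 -28.2 212.1]
 [ 31.5  20.2 212.2]]
plates front outer [[ 25.9 -49.2 217.1]
 [ 25.9  39.4 217.2]] [541.30425407 -18.82061789 110.        ]
```

Emit:
{"fn": "play_rows", "kwargs": {
  "commands": [
    {"offset": [-0.004, -0.004, 0], "twist": 0},
    {"offset": [0, 0, 0.012], "twist": 0},
    {"offset": [0, 0, 0.012], "twist": 0},
    {"offset": [0, 0, 0.004], "twist": 0},
    {"offset": [0, 0, 0], "twist": 0}
  ]
}}

```text
time: 3.2
tool_pos: [572.9, -16.4, 300.6]
tcp_rot: [3.141, -0.002, -3.064]
contact_force: [-0.6, 0.6, -0.2]
grip_width: 91.5
```

```bash
python3 - <<'E'
from h import *
o=status.get_obs();im=viewer.capture('wrist')[:,:,::-1]
cv2.imwrite('pics/w3.png',im);print(o['time'],o['tool_pos'],o['tcp_rot'])
crop('pics/w3.png',160,180,320,240,2.5,'pics/w3c.png',3)
E
```

```text
3.2 [572.90271422 -16.37439368 300.56550795] [ 3.14093112e+00 -2.10058675e-03 -3.06425422e+00]
```

View pics/w3c.png

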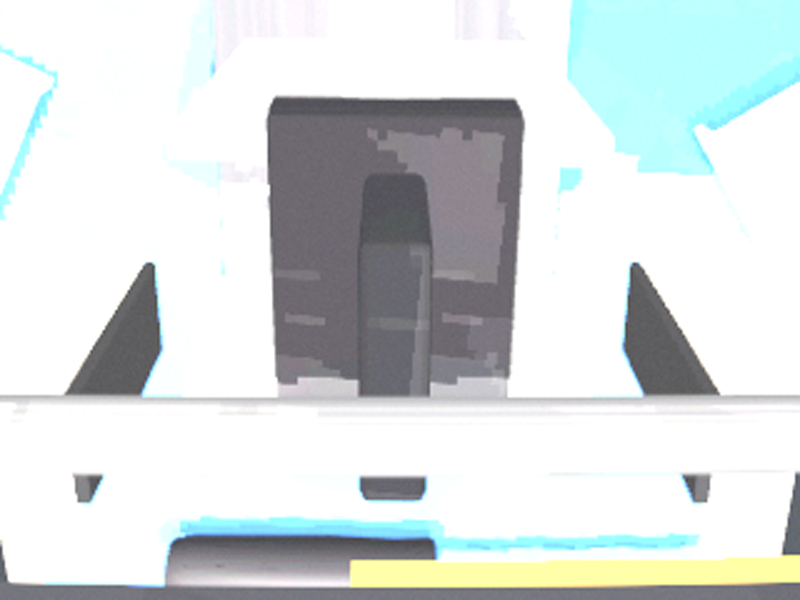

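The rib at (395,320) in the crop lies midway between the finger edges at 155 and 630, so I'll close.

Emit:
{"fn": "play_rows", "kwargs": {
  "commands": [
    {"offset": [0, 0, 0], "twist": 0},
    {"offset": [0, 0, 0], "twist": 0},
    {"offset": [0, 0, 0], "twist": 0},
    {"offset": [0, 0, 0], "twist": 0},
    {"offset": [0, 0, 0], "twist": 0}
  ],
  "jaw": 255
}}

```text
time: 3.75
tool_pos: [573.2, -16.4, 301.8]
tcp_rot: [3.142, 0.0, -3.064]
contact_force: [-0.1, 0.7, 1.0]
grip_width: 56.3
```

Emit:
{"fn": "play_rows", "kwargs": {
  "commands": [
    {"offset": [0, 0, 0], "twist": 0},
    {"offset": [0, 0, 0], "twist": 0},
    {"offset": [0, 0, 0], "twist": 0},
    {"offset": [0, 0, 0], "twist": 0},
    {"offset": [0, 0, 0], "twist": 0}
  ]
}}

```text
time: 4.25
tool_pos: [573.2, -16.4, 301.7]
tcp_rot: [3.141, 0.0, -3.064]
contact_force: [0.6, -0.1, 0.7]
grip_width: 16.1
```

Emit:
{"fn": "play_rows", "kwargs": {
  "commands": [
    {"offset": [0, 0, 0], "twist": 0},
    {"offset": [0, 0, 0], "twist": 0},
    {"offset": [0, 0, 0], "twist": 0},
    {"offset": [0, 0, -0.002], "twist": 0},
    {"offset": [0, 0, -0.003], "twist": 0}
  ]
}}

```text
time: 4.75
tool_pos: [573.1, -16.4, 306.7]
tcp_rot: [3.141, -0.0, -3.064]
contact_force: [0.3, -0.1, -0.6]
grip_width: 11.7
```

Emit:
{"fn": "play_rows", "kwargs": {
  "commands": [
    {"offset": [0, 0, -0.01], "twist": 0},
    {"offset": [0, 0, -0.015], "twist": 0},
    {"offset": [0, 0, -0.02], "twist": 0},
    {"offset": [0, 0, -0.02], "twist": 0},
    {"offset": [0, 0, -0.02], "twist": 0}
  ]
}}

```text
time: 5.25
tool_pos: [573.1, -16.4, 393.4]
tcp_rot: [-3.141, 0.001, -3.064]
contact_force: [0.1, 0.9, -0.3]
grip_width: 11.4
```

```bash
python3 - <<'E'
from h import *
o=status.get_obs();im=viewer.capture('wrist')[:,:,::-1]
cv2.imwrite('pics/w4.png',np.clip(im*2.,0,255));print(o['time'],o['tool_pos'],o['tcp_rot'],o['joint_positions'])
np.save('w4.npy',np.r_[o['tool_pos'],o['tcp_rot']])
E
```

```text
5.25 [573.08409792 -16.41235302 393.40329551] [-3.14148700e+00  7.85326252e-04 -3.06421007e+00] [-1.62308201e-01  4.39257927e-01  1.40576997e+00  8.70784532e-05
  1.29577680e+00 -1.81051068e+00][ WARN:0@3.452] global loadsave.cpp:1063 imwrite_ Unsupported depth image for selected encoder is fallbacked to CV_8U.
```

View pics/w4.png

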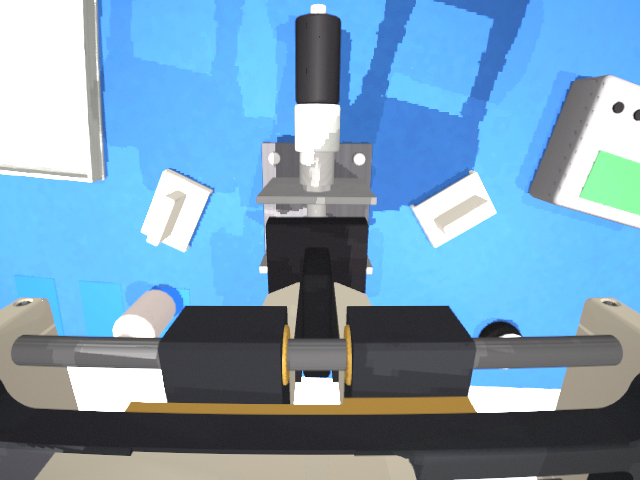

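Emit:
{"fn": "play_rows", "kwargs": {
  "commands": [
    {"offset": [0.007, -0.015, 0], "twist": 0},
    {"offset": [0.013, -0.028, 0], "twist": 0},
    {"offset": [0.015, -0.034, 0], "twist": 0},
    {"offset": [0.016, -0.034, 0], "twist": 0},
    {"offset": [0.016, -0.034, 0], "twist": 0}
  ]
}}

```text
time: 5.8
tool_pos: [516.3, -168.0, 390.7]
tcp_rot: [3.141, -0.002, -3.064]
contact_force: [0.5, -0.6, -0.8]
grip_width: 11.6
```

Emit:
{"fn": "play_rows", "kwargs": {
  "commands": [
    {"offset": [0.016, -0.034, 0], "twist": 0},
    {"offset": [0.016, -0.034, 0], "twist": 0},
    {"offset": [0.015, -0.034, 0], "twist": 0},
    {"offset": [0.012, -0.026, 0], "twist": 0},
    {"offset": [0, -0.004, 0], "twist": 0}
  ]
}}

```text
time: 6.3
tool_pos: [466.9, -305.6, 390.6]
tcp_rot: [3.141, -0.002, -3.068]
contact_force: [0.4, 0.7, -0.9]
grip_width: 11.9
```

```bash
python3 - <<'E'
from h import *
o=status.get_obs();im=viewer.capture('wrist')[:,:,::-1]
cv2.imwrite('pics/w5.png',np.clip(im*1.5,0,255).astype(np.uint8));print(o['time'],o['tool_pos'],o['tcp_rot'],o['contact_force'])
np.save('w5.npy',np.r_[o['tool_pos'],o['tcp_rot']])
cv2.imwrite('pics/s5.png',viewer.capture('scene')[:,:,::-1])
cv2.imwrite('pics/t5.png',viewer.capture('top')[:,:,::-1])
E
```

```text
6.3 [ 466.90273323 -305.61779886  390.57360057] [ 3.14133978e+00 -1.90584834e-03 -3.06832872e+00] [ 0.43550525  0.6721778  -0.9446555 ]
```

View pics/w5.png

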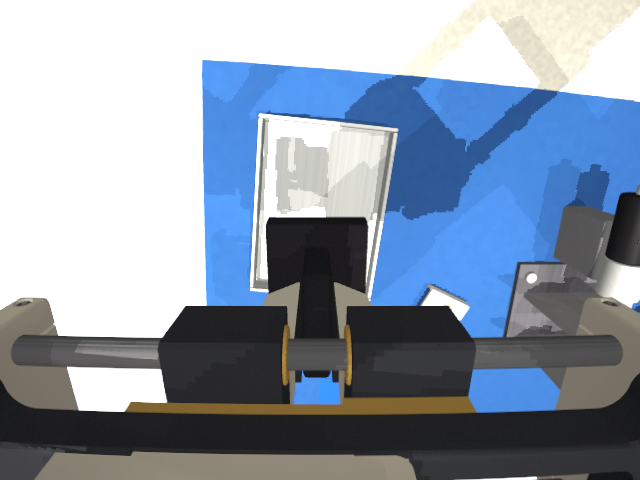

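View pics/t5.png

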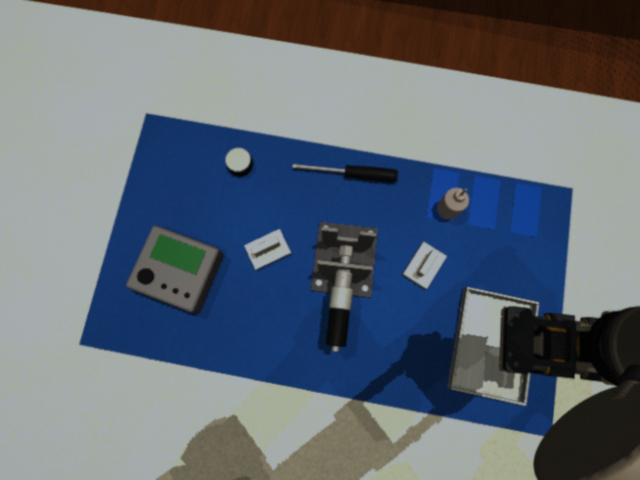

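The wrist view shows the tray rim corners at (259,114), (398,129), (251,290) and (370,298).

```bash
python3 - <<'E'
from h import *
a=np.load('w5.npy');o=dict(tool_pos=a[:3],tcp_rot=a[3:])
P=onplane('wrist',[(259,114),(398,129),(370,298),(251,290)],25,o);print(P.round(1),P.mean(0))
R=Rn.from_euler('xyz',a[3:]).as_matrix()
# held cover in tool frame: near edge at px (268,221),(367,221)
for z in (205,200,195):print(z,((onplane('wrist',[(268,221),(367,221)],z,o)-a[:3])@R).round(1))
E
```

```text
[[ 377.1 -364.7   25. ]
 [ 380.8 -235.8   25. ]
 [ 554.8 -241.5   25. ]
 [ 554.7 -368.5   25. ]] [ 466.84602043 -302.61660327   25.        ]
205 [[ 39.3 -23.  185.6]
 [ 39.3  24.2 185.7]]
200 [[ 38.  -23.7 190.6]
 [ 38.   24.9 190.7]]
195 [[ 36.7 -24.4 195.6]
 [ 36.7  25.6 195.7]]
```

Emit:
{"fn": "play_rows", "kwargs": {
  "commands": [
    {"offset": [0, 0.003, 0.015], "twist": 0},
    {"offset": [0, 0, 0.03], "twist": 0},
    {"offset": [0, 0, 0.035], "twist": 0},
    {"offset": [0, 0, 0.035], "twist": 0},
    {"offset": [0, 0, 0.03], "twist": 0}
  ]
}}

```text
time: 6.95
tool_pos: [468.8, -297.7, 244.9]
tcp_rot: [3.14, -0.001, -3.062]
contact_force: [0.1, -0.5, -0.6]
grip_width: 12.1
```

Emit:
{"fn": "play_rows", "kwargs": {
  "commands": [
    {"offset": [0, 0, 0.015], "twist": 0},
    {"offset": [0, 0, 0.008], "twist": 0},
    {"offset": [0, 0, 0.004], "twist": 0},
    {"offset": [0, 0, 0], "twist": 0},
    {"offset": [0, 0, 0], "twist": 0}
  ]
}}

```text
time: 7.45
tool_pos: [469.1, -299.3, 220.6]
tcp_rot: [-3.14, 0.001, -3.064]
contact_force: [0.3, -0.6, -1.4]
grip_width: 11.7
```

Emit:
{"fn": "play_rows", "kwargs": {
  "commands": [
    {"offset": [0, 0, 0.004], "twist": 0},
    {"offset": [0, 0, 0.003], "twist": 0},
    {"offset": [0, 0, 0.002], "twist": 0},
    {"offset": [0, 0, 0.001], "twist": 0},
    {"offset": [0, 0, 0], "twist": 0}
  ]
}}

```text
time: 7.95
tool_pos: [468.7, -299.4, 209.5]
tcp_rot: [3.141, -0.0, -3.064]
contact_force: [0.5, 0.4, -0.6]
grip_width: 12.0
```

Emit:
{"fn": "play_rows", "kwargs": {
  "commands": [
    {"offset": [0, 0, 0.001], "twist": 0},
    {"offset": [0, 0, 0.001], "twist": 0},
    {"offset": [0, 0, 0], "twist": 0}
  ]
}}

```text
time: 8.25
tool_pos: [468.7, -299.3, 207.6]
tcp_rot: [3.141, -0.0, -3.064]
contact_force: [-0.3, -0.5, -1.2]
grip_width: 11.8
```

Emit:
{"fn": "play_rows", "kwargs": {
  "commands": [
    {"offset": [0, 0, 0.001], "twist": 0},
    {"offset": [0, 0, 0.0005], "twist": 0},
    {"offset": [0, 0, 0], "twist": 0}
  ]
}}

```text
time: 8.55
tool_pos: [468.7, -299.3, 206.1]
tcp_rot: [3.141, -0.0, -3.064]
contact_force: [-0.6, 0.3, -1.1]
grip_width: 12.0
```

```bash
python3 - <<'E'
from h import *
o=status.get_obs();print(o['tool_pos'],o['contact_force'])
cv2.imwrite('pics/s6.png',viewer.capture('scene')[:,:,::-1])
crop('pics/s6.png',90,180,170,130,4.5,'pics/s6c.png',2)
E
```

```text
[ 468.74709086 -299.3100092   206.09561775] [-0.60254376  0.2998489  -1.13212624]
```

View pics/s6c.png

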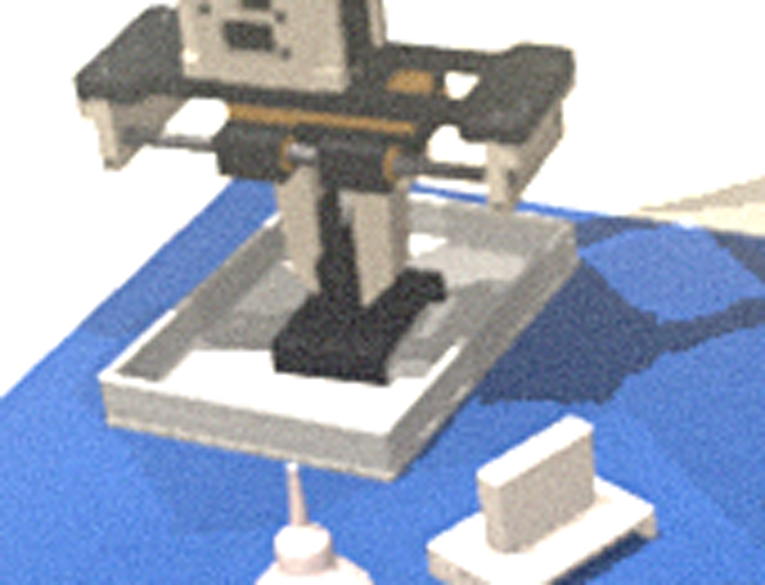

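The cover is level and about to touch the tray floor. I'll go down in small steps until contact.

Emit:
{"fn": "play_rows", "kwargs": {
  "commands": [
    {"offset": [0, 0, 0.0005], "twist": 0},
    {"offset": [0, 0, 0.0005], "twist": 0},
    {"offset": [0, 0, 0], "twist": 0}
  ]
}}

```text
time: 8.9
tool_pos: [468.8, -299.3, 205.7]
tcp_rot: [-3.141, 0.0, -3.064]
contact_force: [-0.8, 0.3, 4.7]
grip_width: 11.4
```

Emit:
{"fn": "play_rows", "kwargs": {
  "commands": [
    {"offset": [0, 0, 0.0005], "twist": 0},
    {"offset": [0, 0, 0.0005], "twist": 0},
    {"offset": [0, 0, 0], "twist": 0}
  ]
}}

```text
time: 9.2
tool_pos: [468.8, -299.3, 205.6]
tcp_rot: [-3.141, 0.001, -3.064]
contact_force: [-3.9, 3.4, 13.1]
grip_width: 12.0
```

Emit:
{"fn": "play_rows", "kwargs": {
  "commands": [
    {"offset": [0, 0, -0.001], "twist": 0},
    {"offset": [0, 0, 0], "twist": 0}
  ]
}}

```text
time: 9.4
tool_pos: [468.8, -299.4, 205.7]
tcp_rot: [-3.141, 0.0, -3.064]
contact_force: [-0.6, 0.9, 6.4]
grip_width: 12.3
```

Emit:
{"fn": "play_rows", "kwargs": {
  "commands": [
    {"offset": [0, 0, 0], "twist": 0},
    {"offset": [0, 0, 0], "twist": 0},
    {"offset": [0, 0, 0], "twist": 0},
    {"offset": [0, 0, 0], "twist": 0},
    {"offset": [0, 0, 0], "twist": 0}
  ],
  "jaw": 145
}}

```text
time: 9.9
tool_pos: [468.7, -299.3, 205.0]
tcp_rot: [3.141, -0.0, -3.064]
contact_force: [-0.1, -0.5, 0.7]
grip_width: 39.1
```

Emit:
{"fn": "play_rows", "kwargs": {
  "commands": [
    {"offset": [0, 0, -0.01], "twist": 0},
    {"offset": [0, 0, -0.025], "twist": 0},
    {"offset": [0, 0, -0.035], "twist": 0},
    {"offset": [0, 0, -0.035], "twist": 0},
    {"offset": [0, 0, -0.035], "twist": 0}
  ]
}}

```text
time: 10.4
tool_pos: [468.6, -299.2, 347.4]
tcp_rot: [-3.141, 0.0, -3.064]
contact_force: [-0.8, -0.5, -0.4]
grip_width: 39.4
```

Emit:
{"fn": "play_rows", "kwargs": {
  "commands": [
    {"offset": [0, 0, -0.03], "twist": 0},
    {"offset": [0, 0, -0.015], "twist": 0},
    {"offset": [0, 0, 0], "twist": 0}
  ],
  "jaw": 0
}}

```text
time: 10.7
tool_pos: [468.9, -299.4, 393.5]
tcp_rot: [-3.137, 0.004, -3.064]
contact_force: [-0.7, 0.2, 0.4]
grip_width: 59.0
```

```bash
python3 - <<'E'
from h import *
o=status.get_obs();print(o['tool_pos'],o['contact_force'])
im=viewer.capture('wrist')[:,:,::-1]
cv2.imwrite('pics/s7.png',viewer.capture('scene')[:,:,::-1])
crop('pics/s7.png',90,180,170,130,3,'pics/s7c.png',2)
b=cv2.imread('pics/s7c.png');w=cv2.resize(im,(520,390))[:,130:400]
cv2.imwrite('pics/c7.png',np.hstack([b,np.clip(w*2.,0,255).astype(np.uint8)]))
E
```

```text
[ 468.89385118 -299.40311352  393.45898541] [-0.67891129  0.2449409   0.42365332]
```

View pics/c7.png

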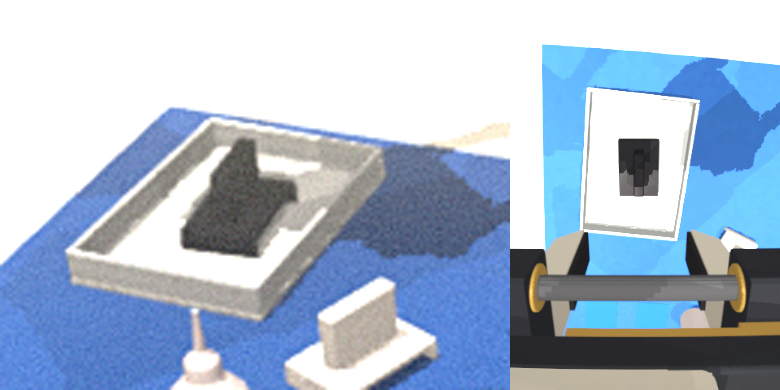

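The cover lies flat in the tray with its rib up. Back to the bracket.

Emit:
{"fn": "play_rows", "kwargs": {
  "commands": [
    {"offset": [-0.007, 0.015, 0], "twist": 0},
    {"offset": [-0.013, 0.028, 0], "twist": 0},
    {"offset": [-0.015, 0.034, 0], "twist": 0},
    {"offset": [-0.016, 0.034, 0], "twist": 0},
    {"offset": [-0.016, 0.034, 0], "twist": 0}
  ]
}}

```text
time: 11.3
tool_pos: [524.6, -147.3, 388.8]
tcp_rot: [3.14, -0.002, -3.064]
contact_force: [0.6, 0.3, 0.8]
grip_width: 91.6
```

Emit:
{"fn": "play_rows", "kwargs": {
  "commands": [
    {"offset": [-0.016, 0.034, 0], "twist": 0},
    {"offset": [-0.016, 0.034, 0], "twist": 0},
    {"offset": [-0.015, 0.034, 0], "twist": 0},
    {"offset": [-0.012, 0.026, 0], "twist": 0},
    {"offset": [0, 0, 0], "twist": 0}
  ]
}}

```text
time: 11.8
tool_pos: [573.7, -13.2, 388.7]
tcp_rot: [3.14, -0.002, -3.06]
contact_force: [-0.3, 0.2, -0.6]
grip_width: 92.0
```

Emit:
{"fn": "play_rows", "kwargs": {
  "commands": [
    {"offset": [0, 0, 0.015], "twist": 0},
    {"offset": [0, 0, 0.025], "twist": 0},
    {"offset": [0, 0, 0.015], "twist": 0},
    {"offset": [0, 0, 0], "twist": 0},
    {"offset": [0, 0, 0], "twist": 0}
  ]
}}

```text
time: 12.3
tool_pos: [573.2, -17.5, 334.9]
tcp_rot: [3.141, -0.001, -3.064]
contact_force: [0.8, -0.0, 0.7]
grip_width: 91.7
```

```bash
python3 - <<'E'
from h import *
o=status.get_obs();im=viewer.capture('wrist')[:,:,::-1]
cv2.imwrite('pics/w8.png',im);np.save('w8.npy',np.r_[o['tool_pos'],o['tcp_rot']]);print(o['time'],o['tool_pos'],o['tcp_rot'],o['grip_width'])
crop('pics/w8.png',220,130,200,190,3.1,'pics/w8c.png',2)
E
```

```text
12.3 [573.1574522  -17.50951779 334.92983681] [ 3.14123918e+00 -1.19384403e-03 -3.06448993e+00] 91.70284204113771
```

View pics/w8c.png

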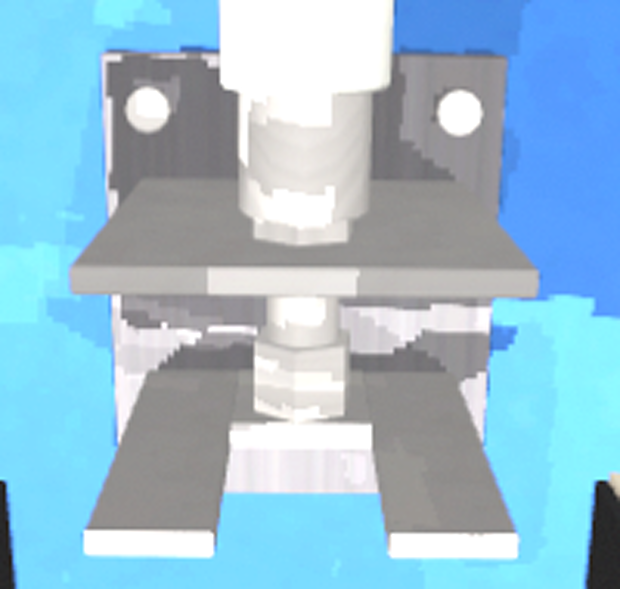

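The wrist crop shows the hex head at (300,378), with a corner ridge near the top. The front plate's top strip runs from (72,268) to (538,268), and the rear plate strips are at row 530 to 553.

```bash
python3 - <<'E'
from h import *
a=np.load('w8.npy');o=dict(tool_pos=a[:3],tcp_rot=a[3:])
R=Rn.from_euler('xyz',a[3:]).as_matrix()
T=lambda l,z:((onplane('wrist',(np.array(l,float)-1)/3.1+[220,130],z,o)-a[:3])@R).round(1)
print('plates corners',T([(72,268),(538,268),(517,553),(85,553)],110), T([(72,268),(538,268),(517,553),(85,553)],110).mean(0))
print('strip inner',T([(300,293),(150,531)],110))
print('slot',T([(214,540),(389,540)],110).mean(0))
print('head sides',T([(254,380),(347,380)],85).mean(0),T([(254,380),(347,380)],85))
print('head ridge ends',T([(298,349),(299,420)],91.5))
E
```

```text
plates corners [[ 31.9 -43.2 225. ]
 [ 31.9  45.3 225. ]
 [-28.7  45.  224.9]
 [-28.6 -44.3 224.9]] [  1.625   0.7   224.95 ]
strip inner [[ 2.700e+01  1.000e-01  2.250e+02]
 [-2.350e+01 -3.070e+01  2.249e+02]]
slot [-25.55   0.4  224.9 ]
head sides [4.000e-01 2.000e-01 2.499e+02] [[  0.4 -10.  249.9]
 [  0.4  10.4 249.9]]
head ridge ends [[ 9.700e+00 -3.000e-01  2.434e+02]
 [-6.400e+00 -1.000e-01  2.434e+02]]
```

Emit:
{"fn": "play_rows", "kwargs": {
  "commands": [
    {"offset": [0.0015, 0, 0.01], "twist": 0},
    {"offset": [0, 0, 0.015], "twist": 0},
    {"offset": [0, 0, 0.015], "twist": 0},
    {"offset": [0, 0, 0.01], "twist": 0},
    {"offset": [0, 0, 0], "twist": 0}
  ]
}}

```text
time: 12.85
tool_pos: [571.4, -17.5, 283.9]
tcp_rot: [3.141, -0.002, -3.064]
contact_force: [-0.7, 0.2, -0.5]
grip_width: 91.8
```

Emit:
{"fn": "play_rows", "kwargs": {
  "commands": [
    {"offset": [0, 0, 0.01], "twist": 0},
    {"offset": [0, 0, 0.015], "twist": 0},
    {"offset": [0, 0, 0.012], "twist": 0},
    {"offset": [0, 0, 0.007], "twist": 0},
    {"offset": [0, 0, 0], "twist": 0}
  ]
}}

```text
time: 13.35
tool_pos: [571.6, -17.5, 240.2]
tcp_rot: [3.141, -0.002, -3.064]
contact_force: [-0.2, 0.2, -0.4]
grip_width: 91.6
```

```bash
python3 - <<'E'
from h import *
o=status.get_obs();im=viewer.capture('wrist')[:,:,::-1]
cv2.imwrite('pics/w9.png',np.clip(im*2.,0,255).astype(np.uint8));print(o['time'],o['tool_pos'],o['tcp_rot'],o['grip_width'],o['contact_force'])
E
```

```text
13.35 [571.56703297 -17.51865801 240.21023498] [ 3.14108076e+00 -1.69087846e-03 -3.06425357e+00] 91.63556952791016 [-0.21608866  0.24155054 -0.36331972]
```

View pics/w9.png

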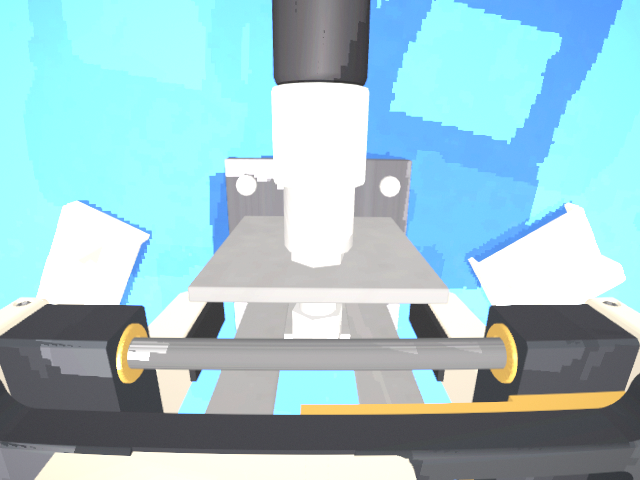

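The fingers are in the gap either side of the head (317,320), and no force shows. Closing.

Emit:
{"fn": "play_rows", "kwargs": {
  "commands": [
    {"offset": [0, 0, 0.001], "twist": 0},
    {"offset": [0, 0, 0], "twist": 0},
    {"offset": [0, 0, 0], "twist": 0},
    {"offset": [0, 0, 0], "twist": 0},
    {"offset": [0, 0, 0], "twist": 0}
  ],
  "jaw": 255
}}

```text
time: 13.9
tool_pos: [571.8, -17.5, 240.4]
tcp_rot: [3.142, 0.0, -3.064]
contact_force: [0.5, -0.4, -0.5]
grip_width: 56.1
```

Emit:
{"fn": "play_rows", "kwargs": {
  "commands": [
    {"offset": [0, 0, 0], "twist": 0},
    {"offset": [0, 0, 0], "twist": 0},
    {"offset": [0, 0, 0], "twist": 0},
    {"offset": [0, 0, 0], "twist": 0},
    {"offset": [0, 0, 0], "twist": 0}
  ]
}}

```text
time: 14.4
tool_pos: [571.8, -17.2, 240.2]
tcp_rot: [3.141, -0.0, -3.064]
contact_force: [-1.0, 2.0, 0.0]
grip_width: 20.6
```

Emit:
{"fn": "play_rows", "kwargs": {
  "commands": [
    {"offset": [0, 0, 0], "twist": 0},
    {"offset": [0, 0, 0], "twist": 0},
    {"offset": [0, 0, 0], "twist": 0},
    {"offset": [0, 0, 0], "twist": 0},
    {"offset": [0, 0, 0], "twist": 0}
  ]
}}

```text
time: 14.9
tool_pos: [571.8, -17.3, 240.2]
tcp_rot: [3.141, 0.0, -3.064]
contact_force: [-0.3, 5.0, 0.1]
grip_width: 21.0
```

```bash
python3 - <<'E'
from h import *
o=status.get_obs();im=viewer.capture('wrist')[:,:,::-1]
cv2.imwrite('pics/wA.png',im);print(o['time'],o['tool_pos'],o['grip_width'],o['contact_force'],o['moment'])
E
```

```text
14.9 [571.75789945 -17.25661723 240.21013186] 20.982877020998103 [-0.30261352  5.00861562  0.12664322] [ 0.93466313  0.03424842 -0.02643334]
```

Emit:
{"fn": "play_rows", "kwargs": {
  "commands": [
    {"offset": [0, 0, 0], "twist": 0},
    {"offset": [0, 0, 0], "twist": 0},
    {"offset": [0, 0, 0], "twist": 0},
    {"offset": [0, 0, 0], "twist": 0},
    {"offset": [0, 0, 0], "twist": 0}
  ]
}}

```text
time: 15.45
tool_pos: [571.7, -17.2, 240.2]
tcp_rot: [3.141, -0.0, -3.064]
contact_force: [0.5, 5.2, 0.1]
grip_width: 20.9
```

Emit:
{"fn": "play_rows", "kwargs": {
  "commands": [
    {"offset": [0, 0, 0], "twist": 0},
    {"offset": [0, 0, 0], "twist": 0},
    {"offset": [0, 0, 0], "twist": 0},
    {"offset": [0, 0, 0], "twist": 0},
    {"offset": [0, 0, 0], "twist": 0}
  ]
}}

```text
time: 15.95
tool_pos: [571.8, -17.2, 240.2]
tcp_rot: [3.141, -0.0, -3.064]
contact_force: [0.4, 5.7, 0.7]
grip_width: 20.5
```

Emit:
{"fn": "play_rows", "kwargs": {
  "commands": [
    {"offset": [0, 0, 0], "twist": 0},
    {"offset": [0, 0, 0], "twist": 0},
    {"offset": [0, 0, 0], "twist": 0},
    {"offset": [0, 0, 0], "twist": 0},
    {"offset": [0, 0, 0], "twist": 0}
  ]
}}

```text
time: 16.45
tool_pos: [571.7, -17.2, 240.2]
tcp_rot: [3.141, -0.0, -3.064]
contact_force: [-0.3, 4.9, 0.2]
grip_width: 20.4
```

```bash
python3 - <<'E'
from h import *
o=status.get_obs();im=viewer.capture('wrist')[:,:,::-1]
cv2.imwrite('pics/wB.png',im);print(o['time'],o['tool_pos'],o['grip_width'],o['contact_force'],o['moment'])
for k in 'AB': crop(f'pics/w{k}.png',270,220,100,130,4,f'pics/w{k}c.png',2)
cv2.imwrite('pics/AB.png',np.hstack([cv2.imread('pics/wAc.png'),cv2.imread('pics/wBc.png')]))
E
```

```text
16.45 [571.74840052 -17.23744462 240.19901082] 20.39221504429963 [-0.33517989  4.90547481  0.23011767] [ 0.93694434 -0.00201493 -0.02121839]
```

View pics/AB.png

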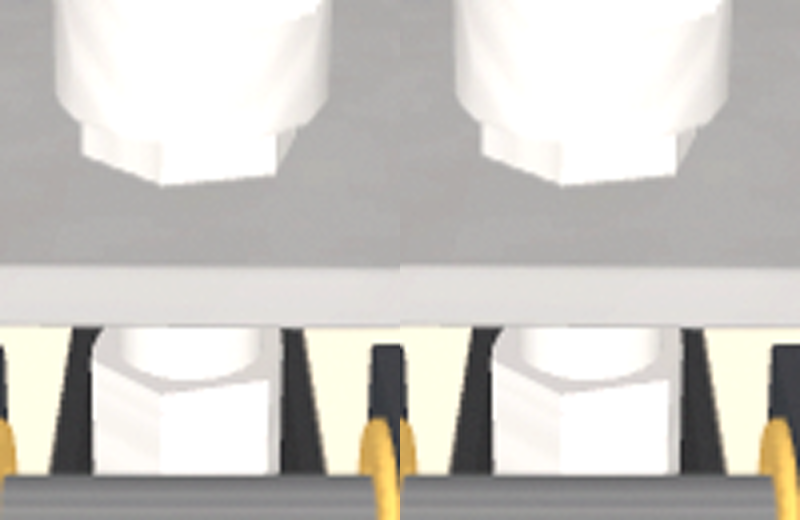

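The grip width is steady at about 20.6 mm. The ridge sits at crop x=160 in both pictures, 1.5 s apart, so the head appears still. I'll quantify creep and the hold angle.

```bash
python3 - <<'E'
from h import *
A=cv2.cvtColor(cv2.imread('pics/wA.png'),7).astype(np.float32);B=cv2.cvtColor(cv2.imread('pics/wB.png'),7).astype(np.float32)
for n,(x,y,w,h) in dict(head=(293,303,44,34),nut=(290,250,55,18),plate=(210,255,60,40)).items():
    a,b=A[y:y+h,x:x+w],B[y:y+h,x:x+w];print(n,cv2.phaseCorrelate(a,b,cv2.createHanningWindow((w,h),5)),np.abs(a-b).mean())
o=status.get_obs()
Rm=Rn.from_euler('xyz',o['tcp_rot']).as_matrix()
px=(np.array([(160,395),(92,360),(270,380),(162,186),(275,174),(82,155)],float)-1.5)/4+[270,220]
for z in (80,85,91):print(z,((onplane('wrist',px,z,o)-o['tool_pos'])@Rm).round(1)[:,:2].tolist())
cv2.imwrite('pics/wC.png',viewer.capture('wrist')[:,:,::-1])
E
```

```text
head ((0.4350048133826263, 0.2272552790604685), 0.981989461109962) 0.2867647
nut ((7.052145052810488e-05, -0.01181260599542), 1.0151119221139837) 0.25252524
plate ((-0.016799126168010048, 0.16601909289220984), 1.0921779553095499) 0.10832909
80 [[1.6, -3.0], [5.9, -10.4], [3.4, 9.2], [26.4, -2.6], [27.8, 9.2], [29.9, -10.9]]
85 [[4.5, -2.9], [8.7, -10.0], [6.3, 8.8], [28.5, -2.5], [29.7, 8.9], [31.8, -10.5]]
91 [[8.0, -2.7], [12.0, -9.6], [9.7, 8.4], [30.9, -2.4], [32.1, 8.5], [34.1, -10.1]]
```

The head isn't turning: the nut region's shift is below 0.02 px. I'll relieve the 5 N side load with a 0.3 mm shift, then recheck.

Emit:
{"fn": "play_rows", "kwargs": {
  "commands": [
    {"offset": [0, 0.0003, 0], "twist": 0},
    {"offset": [0, 0, 0], "twist": 0},
    {"offset": [0, 0, 0], "twist": 0},
    {"offset": [0, 0, 0], "twist": 0},
    {"offset": [0, 0, 0], "twist": 0}
  ]
}}

```text
time: 17.05
tool_pos: [571.7, -17.2, 240.2]
tcp_rot: [3.141, -0.0, -3.064]
contact_force: [-0.7, 5.1, -0.4]
grip_width: 20.5
```

```bash
python3 - <<'E'
from h import *
cv2.imwrite('pics/wD.png',viewer.capture('wrist')[:,:,::-1])
E
```

Emit:
{"fn": "play_rows", "kwargs": {
  "commands": [
    {"offset": [0, 0, 0], "twist": 0},
    {"offset": [0, 0, 0], "twist": 0},
    {"offset": [0, 0, 0], "twist": 0},
    {"offset": [0, 0, 0], "twist": 0},
    {"offset": [0, 0, 0], "twist": 0}
  ]
}}

```text
time: 17.6
tool_pos: [571.7, -17.2, 240.2]
tcp_rot: [3.141, -0.0, -3.064]
contact_force: [-0.6, 4.6, 0.5]
grip_width: 20.7
```

Emit:
{"fn": "play_rows", "kwargs": {
  "commands": [
    {"offset": [0, 0, 0], "twist": 0},
    {"offset": [0, 0, 0], "twist": 0},
    {"offset": [0, 0, 0], "twist": 0},
    {"offset": [0, 0, 0], "twist": 0},
    {"offset": [0, 0, 0], "twist": 0}
  ]
}}

```text
time: 18.1
tool_pos: [571.8, -17.2, 240.2]
tcp_rot: [3.141, -0.0, -3.064]
contact_force: [0.9, 4.8, -0.2]
grip_width: 20.6
```

Emit:
{"fn": "play_rows", "kwargs": {
  "commands": [
    {"offset": [0, 0, 0], "twist": 0},
    {"offset": [0, 0, 0], "twist": 0},
    {"offset": [0, 0, 0], "twist": 0},
    {"offset": [0, 0, 0], "twist": 0},
    {"offset": [0, 0, 0], "twist": 0}
  ]
}}

```text
time: 18.6
tool_pos: [571.7, -17.2, 240.2]
tcp_rot: [3.141, -0.0, -3.064]
contact_force: [-0.1, 3.7, 0.2]
grip_width: 20.7
```

```bash
python3 - <<'E'
from h import *
o=status.get_obs();im=viewer.capture('wrist')[:,:,::-1]
cv2.imwrite('pics/wE.png',im);print(o['time'],o['tool_pos'],o['grip_width'],o['contact_force'],o['moment'])
g=lambda k:cv2.cvtColor(cv2.imread(f'pics/w{k}.png'),7).astype(np.float32)
for p,q in('AB','DE','AE'):
    for n,(x,y,w,h) in dict(head=(293,303,44,34),nut=(290,250,55,18)).items():
        a,b=g(p)[y:y+h,x:x+w],g(q)[y:y+h,x:x+w];print(p,q,n,np.round(cv2.phaseCorrelate(a,b)[0],3),np.abs(a-b).mean())
cv2.imwrite('pics/s9.png',viewer.capture('scene')[:,:,::-1])
cv2.imwrite('pics/t9.png',viewer.capture('top')[:,:,::-1])
crop('pics/wE.png',270,220,100,130,4,'pics/wEc.png',2)
E
```

```text
18.6 [571.74037394 -17.15743965 240.18272016] 20.70077644327125 [-0.11995662  3.74836367  0.15069189] [ 8.88441637e-01  4.57826703e-04 -2.28089193e-02]
A B head [0.491 0.007] 0.2867647
A B nut [ 0.001 -0.023] 0.25252524
D E head [ 0.552 -0.015] 0.3843583
D E nut [-0.014 -0.05 ] 0.36262625
A E head [ 0.54  -0.035] 0.45320857
A E nut [-0.027 -0.026] 0.3919192
```

View pics/s9.png

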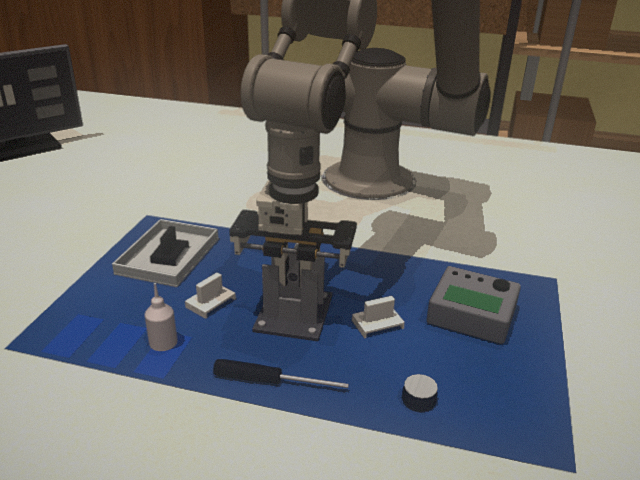

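View pics/wEc.png

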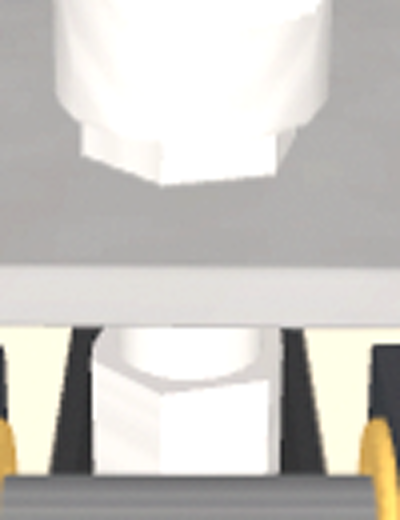

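The head and nut look the same over 3.7 s, both pads are on the head, the cover lies flat in the tray and everything else is where it was. Handing in.

```bash
python3 -c "
from plant import ticket,status
print(ticket.close_job());o=status.get_obs();print(o['time'],o['grip_width'],o['contact_force'])"
```

```text
the job is handed in; nothing more can be done
None
the job is handed in; nothing more can be done
```

I lifted the black cover off the bracket and laid it flat in the tray, rib up, with a contact force of about 13 N at most. I then reached into the gap from above and gripped the hex head across the bracket's y. The job was handed in at about 18.7 s with the grip still on.

**Last checks**
- **Grip:** the opening stayed at 20.4–21.0 mm, with a steady side force of about 4–5 N. A 0.3 mm shift to relieve it made little difference.
- **Turning:** nut and head looked unchanged between pictures 3.7 s apart. The nut shift was under 0.05 px. The head correlation gave about 0.5 px for every pair, whatever the interval, which I take as an artefact.
- **Other items:** the bottle, tin, screwdriver and both white look-alikes looked unmoved in the last scene picture.

**What disagreed**
- **Head angle:** the ridge in the picture suggests the head is held roughly 10° off flats-parallel, while the opening suggests only a few degrees.
- **Grip force:** it is fixed at half the maximum, about 30 N, which is below the 40 N said to stop the bolt at any angle. The head still stood still.

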